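# Wedge a leaning amplifier level

## Task

The small amplifier on the desk leans forward because its two front feet are worn down to stubs. Take the taller of the two wooden wedges and push it along the desk, thin end first, under the middle of the amplifier's front edge until the amplifier stands level. Then let go and leave it wedged there, without shoving the amplifier out of its place.

Things in the scene. Friction and masses are not known exactly. Their poses are not given: they have to be found in the camera images.
- amplifier: Black amplifier, aluminium panel with knob (12 mm proud, y -80) facing the robot. Loose, 1.4 kg, mostly at the back. Case 180 deep (x) x 240 (y) x 45 mm. Origin under its middle, level with the rear feet's undersides; +x to its back, z up (vertical when level). Underside z 22, top 67, front x -90. Rear feet 22 mm high at x 70; front ones 8 mm stubs at x -75 (both y +-95), so it leans 5.5 deg forward.
- front_edge (a point): The middle of the amplifier's lower front edge (x -90, y 0, z 22 mm in its frame); the wedge goes in under here. At first about 7.5 mm above the thin dark desk mat that the amplifier stands on, 22 mm when it is level. The mat is flat, its top 1.5 mm above the bare desk; the wedge is pushed in along it.
- tall_wedge: Taller of two loose dark-wood wedges lying on the bare desk: 160 long (x) x 40 mm wide (y), 100 g. Even taper from 4 mm thick at the thin end (+x) to 36 mm at the blunt end (-x); 22 mm thick 90 mm from the thin end: pushed in so far, the amplifier is level (5 mm further in = 1 mm higher). Origin mid underside, z up. Grip across the width near the blunt end; pushing in takes under 8 N; friction holds it there.
- tall_wedge_tip (a point): The middle of the lower edge of the tall wedge's thin end, x = +80 mm in its frame.
- thin_wedge: The other wedge, of the same wood, length and width, but only 14 mm thick at its blunt end: too thin for the job. Same axes: thin end (4 mm) at +x, origin in the middle of its underside.
There are look-alikes about, which are no part of the job. Of the things that look like the tall_wedge, the largest one is meant.

How it is judged:
At the end, for the whole second after the job is handed in: The amplifier is level to within 1.5 degrees (the wedge is 90 mm in, give or take some 20 mm), resting on the tall wedge, which lies flat on the desk with its thin end under the case (at least 40 mm behind the front edge) and within 40 mm of the amplifier's middle line; both are at rest (angle between amplifier's own z axis and vertical below 0.026 rad and contact force between tall_wedge and amplifier above 0.5 N and y of tall_wedge_tip in the frame of amplifier between -0.04 and 0.04 m and x of tall_wedge_tip in the frame of amplifier above -0.05 m and angle between tall_wedge's own z axis and vertical below 0.1 rad and linear speed of each of amplifier, tall_wedge below 0.01 m/s); the robot touches nothing.
It fails at once if the amplifier is shoved more than 40 mm from where it stood (distance of amplifier from where it was at the start of the episode above 0.04 m).
It also fails if it takes over 43 s, if anything falls off the work surface, if the arm or the gripper's body presses on something with over 40 N, if the wrist force passes 120 N, or if a joint passes its speed limit or range.

## Robot

A 7-joint arm with a two-finger parallel gripper is mounted at the origin on a cart in front of the work surface, level with it; the furniture and walls round the work are solid. World frame = base frame: x ahead of the robot, y to its left, z up, the work surface at z = 0. Lengths are in m, angles in rad, forces in N, time in s.
With the tool pointing down it reaches from about 0.4 to 0.85 m from the base axis. Payload 10.4 kg.
Tool frame: the origin (TCP) lies on the centre line of the jaws, within the pads' length; the fingertips stand 11 mm ahead of it and the grasp point (between the pads) lies 8 mm behind it; z points along the fingers, y is the line along which they close (so a half turn about z gives the same grasp; the last joint's range is limited). The gripper opens to 87 mm and grips with 3 to 60 N. Pads are 19 mm wide; open, the fingers measure 117 mm over their backs; the gripper's body (75 mm by 190 mm) begins 51 mm behind the grasp point.
Start: joints at [-1.124, 0.332, -0.065, 1.46, 0.022, 1.35, -0.088], TCP at [0.283, 0.557, 0.234] pointing down, gripper open.
Joint ranges: [-2.6, 2.6], [-0.5, 2.12], [-1.47, 1.34], [0.16, 2.42], [-1.27, 4.41], [0.06, 2.06], [-2.6, 2.6]. Speed limits (rad/s): [2.22, 2.22, 2.79, 2.79, 3.14, 3.14, 3.14].

## Interface

Orientations are given as a unit quaternion [x, y, z, w].
In Python, from bench import r gives the robot as it stands.
- The arm moves only by the shell command python3 -m pendant 'ROWS' [OPENING] [FORCE]. ROWS is JSON, a list of rows, each a list of 4 numbers: the shift along the tool's x, y, z in m, then the turn about the tool's z in rad. A call has 1 to 8 rows; each row shifts and turns the commanded pose from where the row before left it, along the tool's axes as they then stand; what a row does not reach is not made up. A row lasts 1/12 s, in which the tool goes at most 41.7 mm and 7.16 degrees, less where a joint would pass 70% of its speed; a pose out of reach is approached as far as the arm can. A call with a gripper value outside its range is refused whole. OPENING is the opening, from 0 (shut) to 1 (fully open), set as the call begins (- or left out, the last holds). The fingers move at their own pace and stop on an object; FORCE is the grip in N (left out, the last holds). Time passes only in rows, so rows that do not move let the fingers close. It gives the time, the measured TCP pose, the force, the opening and the grip force at its end, in the units of the state.
- r.read_state(): the state, without advancing time (a new reading comes with each control period).
- r.camera(name): name is "scene" or "top" or "wrist"; returns a dict with "img" (400x640x3 uint8, red, green, blue), "camera_matrix" (3x3 intrinsics, pixels), "xyz" and "attitude" of the camera in the world. Camera axes: x right, y down, z forward; pixel columns grow to the right and rows downward; lengths in m; the calibration is good to about 2 mm. The wrist camera is an equidistant fisheye: a pixel r from the principal point sees the ray r / f radians off the axis. A picture is of the moment at which its call begins. There is no depth.
- r.close_job(): hands the job in; it is judged then, once.
Trained networks look in the newest picture that a camera, given by its name, has taken for a name from the list of things; names that differ only in an ending like _2 or _b are one class to them, and where a whole thing is asked for, a point or a joint stands for the part that bears it (a point fixed in the world has none). Each returns a list of dicts, best first, with "score" (0 to 1); they miss things now and then, are a little off and sometimes report something else, mostly with a low value. They report only what shows in the picture. A call takes as long as a camera call. They do not tell look-alikes from the thing itself.
- r.outline_of(thing, camera): "mask" (400x640 bool, what is visible of it) and "bbox" ([centre column, centre row, width, height] in pixels, round what is visible of it).
The state is a dict: "time": time; "joint_positions": joint angles; "joint_vel": joint speeds; "joint_torque": joint torques, N m; "ee_pos": TCP position; "eef_rot": TCP orientation; "ft_force": force on the tool from outside, world axes, zero at the start; "torque": the same for the moment, N m; "width": finger opening in m; "grip_force": force on a finger pad.
Only numpy, scipy, OpenCV 4.12 (cv2) and the standard library are available. Lean on these libraries where they do the work, as an engineer would, in place of code of your own. Each camera call takes 0.05 s, during which the arm holds its last target. There are 200 camera calls.

## Working session

There is one attempt and no reset: what is moved stays moved. The work goes in short steps, Python scripts to look and compute and a shell command to move; the robot and the scene stay as the last step left them, time stands still between calls to the robot, and variables do not carry over. Pictures are saved under pics/ and viewed, at most 10 in all, crops included, and the job is handed in when it is done.

```bash
mkdir -p pics; ls; cat > h.py <<'E'
import numpy as np, cv2
from scipy.spatial.transform import Rotation as R
from bench import r
def ray(c,u,v,fish=False):
    K=np.array(c["camera_matrix"]); x=(u-K[0,2])/K[0,0]; y=(v-K[1,2])/K[1,1]
    if fish:
        t=np.hypot(x,y); s=np.sin(t)/max(t,1e-9); d=np.array([x*s,y*s,np.cos(t)])
    else: d=np.array([x,y,1.])
    a=np.array(c["attitude"]); M=R.from_quat(a).as_matrix() if a.size==4 else a.reshape(3,3)
    return np.array(c["xyz"]),M@d
def onz(c,u,v,z,fish=False):
    o,d=ray(c,u,v,fish); return o+d*(z-o[2])/d[2]
E
python3 - <<'E'
from h import *
for n in ["scene","top"]:
    c=r.camera(n); cv2.imwrite(f"pics/{n}1.png",c["img"][:,:,::-1]); print(n,c["xyz"],c["attitude"],c["camera_matrix"])
    for t in ["tall_wedge","thin_wedge","amplifier"]:
        for o in r.outline_of(t,n):
            m=o["mask"].astype(np.uint8); b=cv2.minAreaRect(cv2.findNonZero(m)); bx=cv2.boxPoints(b)
            print(t,round(o["score"],2),np.round(o["bbox"]),bx.round().tolist(), [onz(c,*p,0).round(3)[:2].tolist() for p in bx])
s=r.read_state(); print(s)
E
```

```text
pics
scene [ 0.13030652 -0.74094867  0.6751097 ] [ 0.86002054 -0.23165268  0.12645733 -0.43670384] [[418.61638574   0.         322.32380754]
 [  0.         418.61638574 202.37736669]
 [  0.           0.           1.        ]]
tall_wedge 0.69 [226. 182.  36.  34.] [[201.0, 170.0], [214.0, 158.0], [245.0, 194.0], [232.0, 206.0]] [[0.376, 0.382], [0.435, 0.43], [0.446, 0.197], [0.393, 0.163]]
tall_wedge 0.64 [275. 177.  12.  20.] [[266.0, 167.0], [277.0, 167.0], [277.0, 187.0], [266.0, 187.0]] [[0.556, 0.303], [0.586, 0.286], [0.538, 0.186], [0.51, 0.201]]
tall_wedge 0.5 [334. 186.  30.  17.] [[317.0, 186.0], [321.0, 175.0], [351.0, 187.0], [347.0, 197.0]] [[0.641, 0.135], [0.681, 0.178], [0.725, 0.082], [0.686, 0.043]]
thin_wedge 0.68 [316. 331.  62.  68.] [[286.0, 304.0], [303.0, 293.0], [346.0, 357.0], [329.0, 369.0]] [[0.366, -0.214], [0.412, -0.204], [0.407, -0.38], [0.367, -0.384]]
amplifier 0.68 [416. 221. 116.  91.] [[353.0, 198.0], [418.0, 152.0], [476.0, 234.0], [411.0, 281.0]] [[0.698, 0.032], [1.036, 0.145], [0.88, -0.252], [0.634, -0.291]]
top [ 0.31299077 -0.028066    1.55
[... 1211 characters left out ...]
int_positions': array([-1.1236266 ,  0.33231899, -0.06470796,  1.46024332,  0.02158614,
        1.34993712, -0.08847413]), 'joint_vel': array([-0.00099546,  0.00073553, -0.00059983, -0.00143631,  0.00044869,
        0.00127344,  0.0001997 ]), 'joint_torque': array([ 1.16575438e-04, -6.22372842e+01,  2.50647630e-02, -3.89674079e+01,
       -6.11621048e-02,  3.34800000e-02,  7.50789263e-05]), 'ee_pos': array([0.2828787 , 0.5572524 , 0.23343269]), 'eef_rot': array([ 2.32713204e-01,  9.72545399e-01, -1.01834661e-04, -3.32970871e-05]), 'ft_force': array([-0.55093313, -0.40877087,  0.57751648]), 'torque': array([0.05204128, 0.04102431, 0.03103268]), 'grip_force': 0.0, 'width': 0.08718319399627449}
```

```bash
python3 - <<'E'
from h import *
a=cv2.imread("pics/top1.png")[100:310,170:470]; a=cv2.resize(a,None,fx=2.66,fy=2.66,interpolation=cv2.INTER_CUBIC); cv2.imwrite("pics/topc.png",a)
b=cv2.imread("pics/scene1.png")[140:290,180:430]; b=cv2.resize(b,None,fx=3.2,fy=3.2,interpolation=cv2.INTER_CUBIC); cv2.imwrite("pics/scenec.png",b)
E
```

```text
(no output)
```

View pics/topc.png

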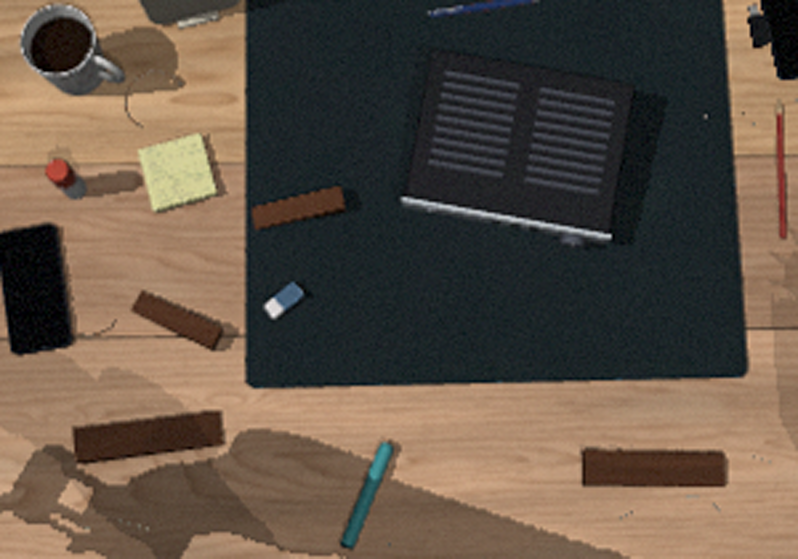

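View pics/scenec.png

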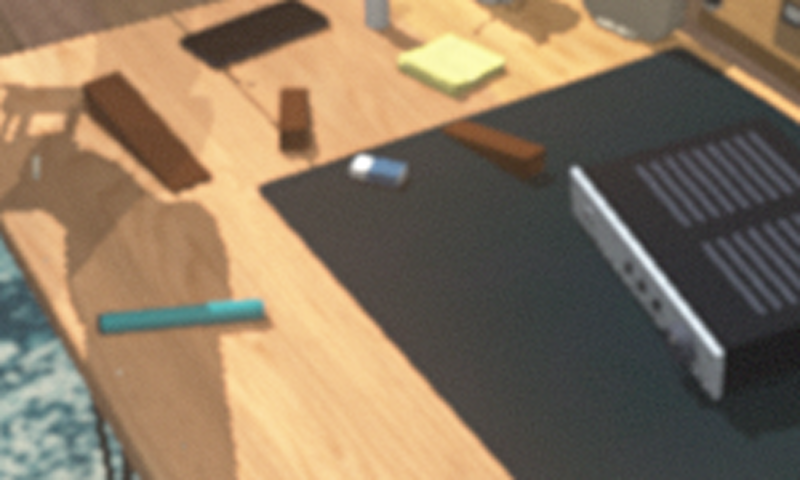

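Top view, full-image pixels. These could be taken for the tall wedge:
- **(222,265):** dark brown, about 165 mm long on the bare desk.
- **(236,220):** dark, about 105 mm long.
- **(283,178):** orange-brown, about 105 mm long, on the mat.
- **(415,277):** 160 mm long but flat; this is the thin wedge.

I choose (222,265): it is the largest, and the scene view shows its left end as thick. Next is a close wrist crop to confirm it, plus triangulation.

```bash
python3 - <<'E'
from h import *
c=r.camera("wrist"); print(c["xyz"],c["attitude"],np.array(c["camera_matrix"])[[0,0,1],[0,2,2]])
cv2.imwrite("pics/wrist1.png",c["img"][:,:,::-1])
for o in r.outline_of("tall_wedge","wrist"):
    b=o["bbox"]; m=o["mask"].astype(np.uint8); bx=cv2.boxPoints(cv2.minAreaRect(cv2.findNonZero(m)))
    print(round(o["score"],2),np.round(b),[(p.round().tolist(),onz(c,*p,0,True)[:2].round(3).tolist()) for p in bx])
E
```

```text
[0.21113676 0.59399378 0.38525277] [0.84293239 0.51696274 0.07808728 0.12695233] [309.70691629 327.89188604 192.18781397]
0.82 [237. 309.  28.  29.] [([217.0, 317.0], [0.428, 0.276]), ([242.0, 294.0], [0.404, 0.347]), ([253.0, 305.0], [0.43, 0.349]), ([228.0, 328.0], [0.456, 0.278])]
```

View pics/wrist1.png

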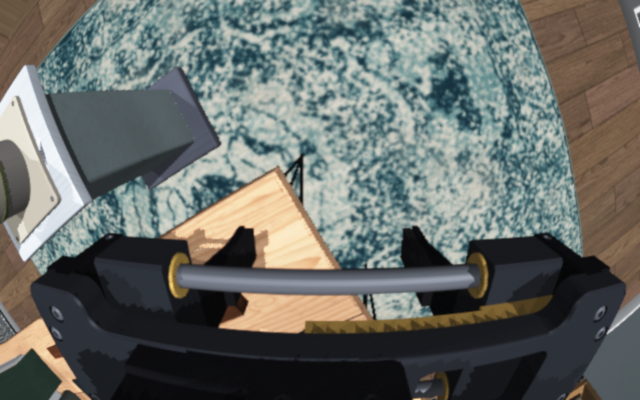

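The wrist camera faces the other way: the gripper hides most of the wedge, and only a sliver shows near (237,309). I'll triangulate from the top and scene corners instead.

```bash
python3 - <<'E'
from h import *
T=r.camera("top");S=r.camera("scene")
P={"bl+x":((198.2,260.9),(216,162.5)),"bl-x":((200,273.7),(206.5,166.5)),"th+x":((253.5,254.9),(245.6,196)),"th-x":((253.8,266),(236,199)),
"ampL":((321.1,174.8),(359.7,192.5)),"ampR":((399.7,189.1),(405.6,250))}
for k,(a,b) in P.items():
    o1,d1=ray(T,*a);o2,d2=ray(S,*b); d1/=np.linalg.norm(d1);d2/=np.linalg.norm(d2)
    t=np.linalg.lstsq(np.c_[d1,-d2],o2-o1,rcond=None)[0]; p,q=o1+t[0]*d1,o2+t[1]*d2
    print(k,((p+q)/2).round(4),"gap",np.linalg.norm(p-q).round(4))
E
python3 -m pendant '[[-0.026,-0.018,0,0],[-0.026,-0.018,0,0],[-0.026,-0.018,0,0],[-0.026,-0.018,0,0],[-0.026,-0.018,0,0],[-0.026,-0.018,0,0],[-0.026,-0.018,0,0],[-0.026,-0.018,0,0]]' 1
```

```text
bl+x [0.4179 0.3458 0.034 ] gap 0.004
bl-x [0.3832 0.3374 0.0342] gap 0.0017
th+x [4.424e-01 1.871e-01 2.000e-04] gap 0.0009
th-x [0.4109 0.184  0.0025] gap 0.0033
ampL [ 0.6835 -0.0148  0.0517] gap 0.0023
ampR [ 0.6422 -0.2506  0.0542] gap 0.0022
time: 1.27
ee_pos: [0.4038, 0.3333, 0.2338]
eef_rot: [0.233, 0.973, 0.0, 0.0]
ft_force: [1.2, 0.3, 0.6]
width: 0.0869
grip_force: 0.0
```

Triangulation gives the blunt end 34 mm high at (0.401,0.342) and the thin end at (0.427,0.186), heading -80.5°. The amplifier's heading is -9.9°, with its lower front edge at about (0.667,-0.1335).

```bash
python3 -m pendant '[[0,0,0.02,0.117],[0,0,0.02,0.117],[0,0,0.02,0.117],[0,0,0.02,0.117],[0,0,0.02,0.117],[0,0,0.02,0.117],[0,0,0.02,0.117],[0,0,0.02,0.117]]'
python3 - <<'E'
from h import *
s=r.read_state(); M=R.from_quat(s["eef_rot"]).as_matrix(); print(M[:,0],np.degrees(np.arctan2(M[1,0],M[0,0])))
print("tool shift",M.T@(np.array([.4029,.3278,.016])-s["ee_pos"]))
E
```

```text
time: 1.93
ee_pos: [0.4033, 0.3348, 0.0728]
eef_rot: [0.649, 0.761, 0.0, 0.0]
ft_force: [-1.5, 0.1, -0.5]
width: 0.0871
grip_force: 0.0
[-1.58550186e-01  9.87350850e-01  3.70881728e-04] 99.12275449204915
tool shift [-0.00686873 -0.00148725  0.05683054]
```

```bash
python3 -m pendant '[[-0.006,-0.001,0,0],[0,0,0.015,0],[0,0,0.015,0],[0,0,0.014,0],[0,0,0.011,0],[0,0,0,0]]'
python3 -m pendant '[[0,0,0,0],[0,0,0,0],[0,0,0,0],[0,0,0,0],[0,0,0,0],[0,0,0,0],[0,0,0,0],[0,0,0,0]]' 0.2 40
```

```text
time: 2.43
ee_pos: [0.4026, 0.3278, 0.0175]
eef_rot: [0.645, 0.764, -0.001, -0.0]
ft_force: [-1.4, -0.1, -0.3]
width: 0.0873
grip_force: 0.0
time: 3.1
ee_pos: [0.4032, 0.3287, 0.0186]
eef_rot: [0.646, 0.763, 0.0, -0.0]
ft_force: [-0.6, 0.5, 0.9]
width: 0.0418
grip_force: 0.3
```

```bash
python3 -m pendant '[[0,0,0,0],[0,0,0,0],[0,0,0,0],[0,0,0,0]]' 0 40
python3 -m pendant '[[0,0,-0.01,0],[0,0,-0.02,0],[0,0,-0.02,0],[0,0,-0.02,0],[0,0,-0.02,0],[0,0,0,0]]'
python3 - <<'E'
from h import *
T=r.camera("top");cv2.imwrite("pics/t2.png",T["img"][:,:,::-1]);S=r.camera("scene");cv2.imwrite("pics/s2.png",S["img"][:,:,::-1])
a=cv2.resize(cv2.imread("pics/t2.png")[150:300,170:330],None,fx=2.5,fy=2.5,interpolation=2);b=cv2.resize(cv2.imread("pics/s2.png")[80:230,160:320],None,fx=2.5,fy=2.5,interpolation=2)
cv2.imwrite("pics/ts2.png",np.hstack([a,b]))
E
```

```text
time: 3.43
ee_pos: [0.4032, 0.3287, 0.0186]
eef_rot: [0.646, 0.763, 0.0, -0.0]
ft_force: [0.3, -0.8, 1.7]
width: 0.0395
grip_force: 39.8
time: 3.93
ee_pos: [0.4049, 0.3301, 0.113]
eef_rot: [0.647, 0.763, 0.003, 0.0]
ft_force: [0.8, 1.5, -0.4]
width: 0.0399
grip_force: 39.8
```

View pics/ts2.png

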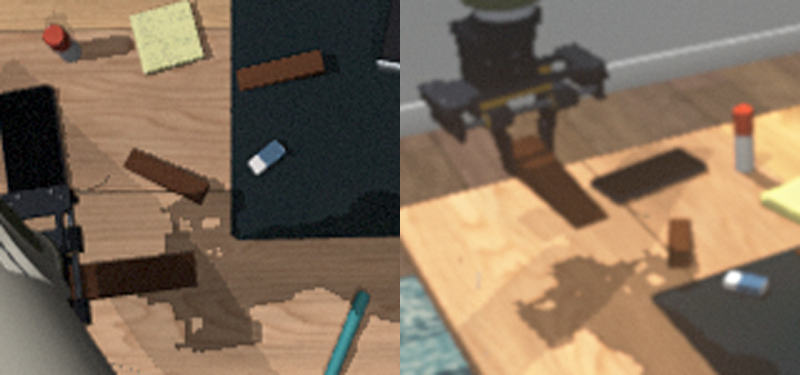

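Wedge is held level: the tip sits at top px (248,259) and scene px (237,168). I'll compute the tip offset, then carry it.

```bash
cat >> h.py <<'E'
def tri(T,S,a,b):
    o1,d1=ray(T,*a);o2,d2=ray(S,*b); d1/=np.linalg.norm(d1);d2/=np.linalg.norm(d2)
    t=np.linalg.lstsq(np.c_[d1,-d2],o2-o1,rcond=None)[0]; p,q=o1+t[0]*d1,o2+t[1]*d2
    return (p+q)/2,np.linalg.norm(p-q)
E
python3 - <<'E'
from h import *
T=r.camera("top");S=r.camera("scene");s=r.read_state();M=R.from_quat(s["eef_rot"]).as_matrix()
for a,b in [((248,251.6),(242.8,166)),((248.4,266),(231.2,171.2))]:
    p,g=tri(T,S,a,b); print(p,g,M.T@(p-s["ee_pos"]))
E
python3 -m pendant '[[-0.0277,0.0015,0,0],[-0.0277,0.0015,0,0],[-0.0277,0.0015,0,0],[-0.0277,0.0015,0,0],[-0.0277,0.0015,0,0],[-0.0277,0.0015,0,0],[-0.0277,0.0015,0,0],[-0.0277,0.0015,0,0]]'
python3 -m pendant '[[-0.0277,0.0015,0,0],[-0.0277,0.0015,0,0],[-0.0277,0.0015,0,0],[-0.0277,0.0015,0,0],[-0.0277,0.0015,0,0],[-0.0277,0.0015,0,0],[-0.0277,0.0015,0,0],[-0.0277,0.0015,0,0]]'
python3 -m pendant '[[0,0,0,-0.104],[0,0,0,-0.104],[0,0,0,-0.104],[0,0,0,-0.104],[0,0,0,-0.104],[0,0,0,-0.104]]'
python3 -m pendant '[[0,0,0,-0.104],[0,0,0,-0.104],[0,0,0,-0.104],[0,0,0,-0.104],[0,0,0,-0.104],[0,0,0,-0.104],[0,0,0,0]]'
python3 - <<'E'
from h import *
T=r.camera("top");cv2.imwrite("pics/t3.png",T["img"][:,:,::-1]);S=r.camera("scene");cv2.imwrite("pics/s3.png",S["img"][:,:,::-1])
a=cv2.resize(cv2.imread("pics/t3.png")[120:280,270:430],None,fx=2.5,fy=2.5,interpolation=2);b=cv2.resize(cv2.imread("pics/s3.png")[130:290,290:450],None,fx=2.5,fy=2.5,interpolation=2)
cv2.imwrite("pics/ts3.png",np.hstack([a,b]))
s=r.read_state(); M=R.from_quat(s["eef_rot"]).as_matrix(); print(np.degrees(np.arctan2(M[1,0],M[0,0])),s["ee_pos"])
print("tool shift",M.T@(np.array([.4986,-.104,.02])-s["ee_pos"]))
E
```

```text
[0.44418366 0.18976246 0.09559489] 0.00045372240205653476 [-0.14342131  0.01805932  0.01242517]
[0.40672102 0.18660432 0.09182519] 0.0067348896760424555 [-0.14038124 -0.01941015  0.01622396]
time: 4.8
ee_pos: [0.4509, 0.1104, 0.1076]
eef_rot: [0.646, 0.763, -0.001, -0.0]
ft_force: [0.3, -0.0, 0.3]
width: 0.0396
grip_force: 39.8
time: 5.47
ee_pos: [0.4991, -0.1059, 0.1076]
eef_rot: [0.646, 0.763, -0.001, -0.001]
ft_force: [-0.0, 0.8, -0.9]
width: 0.0399
grip_force: 39.8
time: 5.97
ee_pos: [0.4989, -0.1046, 0.1074]
eef_rot: [0.379, 0.926, -0.0, -0.001]
ft_force: [0.1, -0.1, -0.3]
width: 0.0396
grip_force: 39.8
time: 6.55
ee_pos: [0.4989, -0.1046, 0.1075]
eef_rot: [0.076, 0.997, -0.0, -0.001]
ft_force: [-0.0, -0.3, -0.7]
width: 0.0397
grip_force: 39.8
170.7490849563795 [ 0.49914153 -0.10458439  0.1078026 ]
tool shift [0.00050222 0.00050723 0.08780331]
```

View pics/ts3.png

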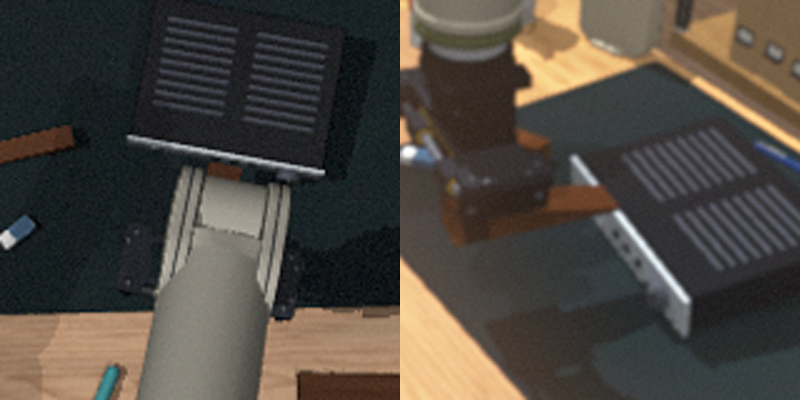

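```bash
python3 - <<'E'
from h import *
T=r.camera("top")
p=onz(T,360.4,185.5,.09);u=np.array([.985,-.1725]);n=np.array([.1725,.985]);f=np.array([.667,-.1335])
print(p,"ahead of edge",(p[:2]-f)@u,"lateral",(p[:2]-f)@n)
E
python3 -m pendant '[[0,0,0.015,0.01],[0,0,0.015,0],[0,0,0.015,0],[0,0,0.015,0],[0,0,0.013,0],[0,0,0.008,0],[0,0,0.004,0],[0,0,0,0]]'
```

```text
[ 0.64254598 -0.13003219  0.09      ] ahead of edge -0.024685409527456566 lateral -0.0008025216881433649
time: 7.37
ee_pos: [0.4992, -0.1045, 0.0229]
eef_rot: [0.084, 0.996, -0.0, -0.001]
ft_force: [0.3, -0.3, -1.0]
width: 0.04
grip_force: 39.8
```

```bash
python3 -m pendant '[[0,0,0.0015,0],[0,0,0.0015,0],[0,0,0,0]]'
python3 - <<'E'
from h import *
T=r.camera("top");cv2.imwrite("pics/t4.png",T["img"][:,:,::-1]);S=r.camera("scene");cv2.imwrite("pics/s4.png",S["img"][:,:,::-1])
a=cv2.resize(cv2.imread("pics/t4.png")[120:280,270:430],None,fx=2.5,fy=2.5,interpolation=2);b=cv2.resize(cv2.imread("pics/s4.png")[150:270,310:430],None,fx=400/120,fy=400/120,interpolation=2)
cv2.imwrite("pics/ts4.png",np.hstack([a,b]))
s=r.read_state(); M=R.from_quat(s["eef_rot"]).as_matrix(); print(np.degrees(np.arctan2(M[1,0],M[0,0])))
E
```

```text
time: 7.62
ee_pos: [0.5, -0.1045, 0.0209]
eef_rot: [0.084, 0.996, 0.0, 0.0]
ft_force: [-0.1, 0.5, -0.1]
width: 0.0399
grip_force: 39.8
170.37789944798965
```

View pics/ts4.png

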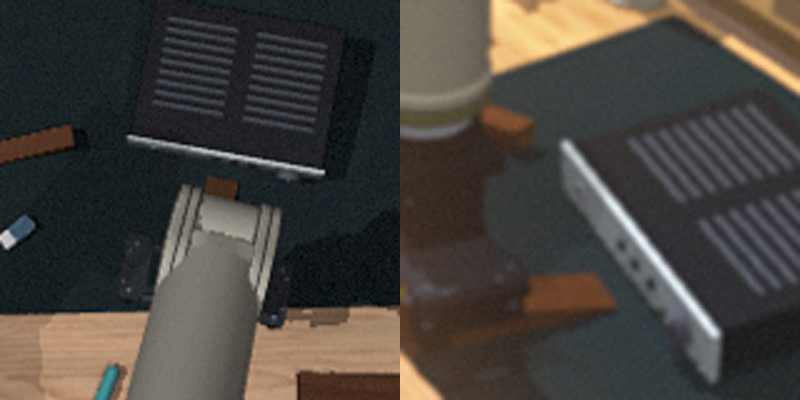

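The tip is at top px (359,192), low on the mat and about 25 mm short of the front edge, on the middle line. Pushing now.

```bash
python3 - <<'E'
from h import *
T=r.camera("top")
p=onz(T,358.8,192,.005);u=np.array([.985,-.1725]);n=np.array([.1725,.985]);f=np.array([.667,-.1335])
print(p,"ahead of edge",(p[:2]-f)@u,"lateral",(p[:2]-f)@n)
E
python3 -m pendant '[[0,0,0.001,0],[-0.006,0,0,0],[-0.006,0,0,0],[-0.006,0,0,0],[-0.006,0,0,0],[-0.006,0,0,0]]'
python3 -m pendant '[[-0.005,0,0,0],[-0.005,0,0,0],[-0.005,0,0,0],[-0.005,0,0,0],[-0.005,0,0,0],[-0.005,0,0,0]]'
```

```text
[ 0.64109864 -0.13105661  0.005     ] ahead of edge -0.025934321906185828 lateral -0.0020612438871179663
time: 8.27
ee_pos: [0.529, -0.1097, 0.0201]
eef_rot: [0.084, 0.996, 0.0, -0.001]
ft_force: [-6.2, 0.7, 10.7]
width: 0.0396
grip_force: 39.8
time: 8.77
ee_pos: [0.5569, -0.1146, 0.0201]
eef_rot: [0.084, 0.996, 0.0, -0.002]
ft_force: [-16.0, 2.0, 20.1]
width: 0.0395
grip_force: 39.8
```

Upward force is 20 N: the arm is pressing the wedge into the mat. I'll ease up and check the amplifier.

```bash
python3 -m pendant '[[0,0,-0.0008,0],[0,0,0,0]]'
python3 -m pendant '[[0,0,-0.0006,0],[0,0,0,0]]'
cat > amp.py <<'E'
from h import *
import sys
T=r.camera("top");S=r.camera("scene")
cv2.imwrite(f"pics/t{sys.argv[1]}.png",T["img"][:,:,::-1]);cv2.imwrite(f"pics/s{sys.argv[1]}.png",S["img"][:,:,::-1])
o=r.outline_of("amplifier","top")[0]; print(o["score"],o["bbox"])
# shift of the top pattern against the first picture, in pixels
a=cv2.imread("pics/top1.png",0)[112:170,330:405].astype(np.float32); b=T["img"][:,:,::-1].copy(); b=cv2.cvtColor(b,cv2.COLOR_BGR2GRAY)[112:170,330:405].astype(np.float32)
print("px shift",cv2.phaseCorrelate(a,b,cv2.createHanningWindow((75,58),cv2.CV_32F)))
E
python3 amp.py 5
```

```text
time: 8.93
ee_pos: [0.5582, -0.1147, 0.0202]
eef_rot: [0.084, 0.996, 0.0, -0.001]
ft_force: [-5.0, 0.5, 5.0]
width: 0.0398
grip_force: 39.8
time: 9.1
ee_pos: [0.5582, -0.1147, 0.0206]
eef_rot: [0.084, 0.996, 0.0, -0.001]
ft_force: [-2.7, 0.1, -0.6]
width: 0.0395
grip_force: 39.8
0.69 [367.4, 154.4, 88.2, 75.9]
px shift ((0.6112508241469996, -0.8168338143227736), 0.9590110380384657)
```

```bash
python3 -m pendant '[[-0.004,0,0,0],[-0.005,0,0,0],[-0.005,0,0,0],[-0.005,0,0,0],[-0.005,0,0,0],[0,0,0,0]]'
python3 amp.py 6
python3 -m pendant '[[-0.004,0,0,0],[-0.005,0,0,0],[-0.005,0,0,0],[-0.005,0,0,0],[0,0,0,0]]'
python3 amp.py 7
```

```text
time: 9.75
ee_pos: [0.5839, -0.1187, 0.021]
eef_rot: [0.084, 0.996, -0.0, 0.001]
ft_force: [1.9, 1.0, -3.7]
width: 0.0399
grip_force: 39.8
0.82 [364.8, 153.2, 89.0, 73.3]
px shift ((0.5475136414250414, -1.1945494130569116), 0.5212371239132352)
time: 10.32
ee_pos: [0.6024, -0.1219, 0.021]
eef_rot: [0.084, 0.996, -0.0, 0.001]
ft_force: [0.9, 0.1, -5.0]
width: 0.0401
grip_force: 39.8
0.74 [366.0, 151.8, 87.7, 72.1]
px shift ((1.0744542131805161, -1.5044845808643714), 0.2830638067457411)
```

```bash
python3 - <<'E'
from h import *
a=cv2.resize(cv2.imread("pics/t7.png")[100:260,270:430],None,fx=2.5,fy=2.5,interpolation=2);b=cv2.resize(cv2.imread("pics/s7.png")[150:290,320:460],None,fx=400/140,fy=400/140,interpolation=2)
cv2.imwrite("pics/ts7.png",np.hstack([a,b]))
E
```

```text
(no output)
```

View pics/ts7.png

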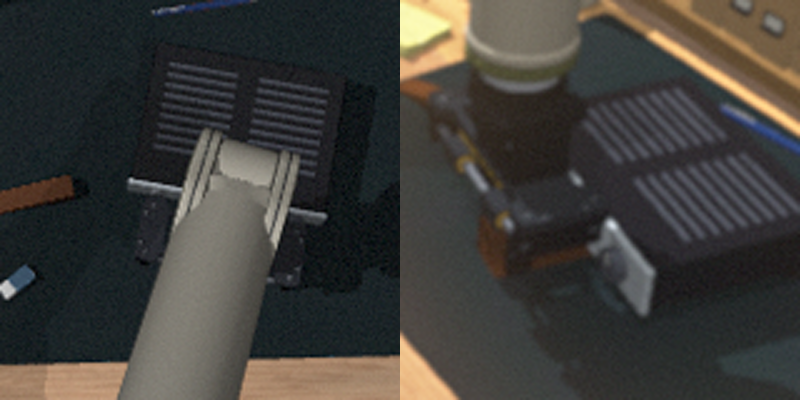

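The amplifier has hardly shifted: its front corners are at top px (322,172) and (400,186), which rising accounts for. The wedge is about 79 mm in, so I'll push 10 mm more.

```bash
python3 -m pendant '[[-0.004,0,0.0003,0],[-0.004,0,0.0002,0],[-0.003,0,0,0],[0,0,0,0]]'
python3 -m pendant '[[0,0,0,0],[0,0,0,0],[0,0,0,0],[0,0,0,0],[0,0,0,0],[0,0,0,0],[0,0,0,0],[0,0,0,0]]' 0.8
```

```text
time: 10.8
ee_pos: [0.6126, -0.1237, 0.0204]
eef_rot: [0.084, 0.996, -0.0, 0.0]
ft_force: [-0.6, 0.0, -2.9]
width: 0.0397
grip_force: 39.8
time: 11.47
ee_pos: [0.6121, -0.1236, 0.0205]
eef_rot: [0.084, 0.996, 0.0, 0.0]
ft_force: [-0.1, -0.1, -0.5]
width: 0.0691
grip_force: 0.0
```

```bash
python3 -m pendant '[[0,0,0,0],[0,0,0,0],[0.01,0,0,0],[0.02,0,0,0],[0.03,0,0,0],[0.03,0,-0.01,0],[0.02,0,-0.03,0],[0,0,-0.03,0]]' 0.8
python3 -m pendant '[[0,0,-0.035,0],[0,0,-0.035,0],[-0.0,0.035,-0.02,0],[0,0.035,0,0],[0,0.035,0,0],[0,0.035,0,0],[0,0.035,0,0],[0,0.035,0,0]]'
python3 amp.py 8
python3 - <<'E'
from h import *
a=cv2.resize(cv2.imread("pics/t8.png")[100:260,270:430],None,fx=2.5,fy=2.5,interpolation=2);b=cv2.resize(cv2.imread("pics/s8.png")[150:290,320:460],None,fx=400/140,fy=400/140,interpolation=2)
cv2.imwrite("pics/ts8.png",np.hstack([a,b]))
E
```

```text
time: 12.13
ee_pos: [0.4987, -0.1048, 0.0895]
eef_rot: [0.084, 0.996, 0.0, -0.003]
ft_force: [1.8, -0.8, -0.9]
width: 0.0696
grip_force: 0.0
time: 12.8
ee_pos: [0.5387, 0.1035, 0.1807]
eef_rot: [0.084, 0.996, 0.0, 0.0]
ft_force: [0.7, 0.2, 1.0]
width: 0.0696
grip_force: 0.0
0.65 [366.1, 152.7, 88.0, 73.0]
px shift ((0.4261682174151815, -1.9756601100276185), 0.753193803999159)
```

View pics/ts8.png

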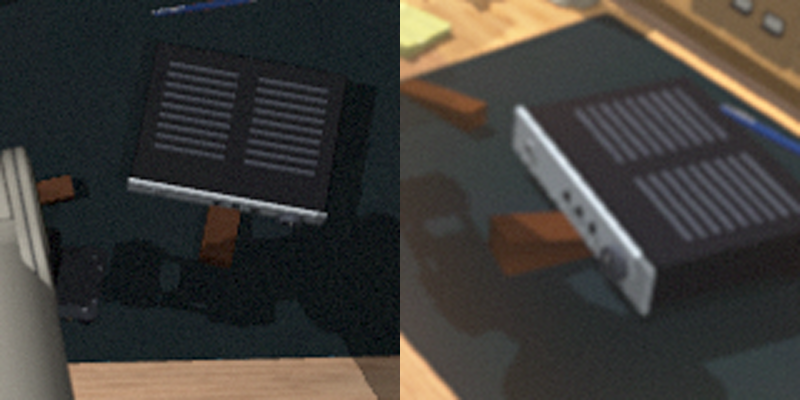

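```bash
python3 - <<'E'
from h import *
T=r.camera("top");S=r.camera("scene")
P={"L":((321.6,172),(360.6,187.8)),"R":((400,186.8),(409.2,243.1)),"rearL":((332,118),(421.5,178.7)),"blL":((350.4,204),(352,226)),}
u=np.array([.985,-.1725]);f=np.array([.667,-.1335])
for k,(a,b) in P.items(): p,g=tri(T,S,a,b); print(k,p.round(4),g.round(4))
for a in [(350.4,204),(362.4,206)]:
    p=onz(T,*a,.0375); print(p,(p[:2]-f)@u)
print([((onz(T,*a,.0685)[:2]-f)@u).round(4) for a in [(321.6,172),(400,186.8)]])
E
```

```text
L [ 0.6869 -0.0154  0.0662] 0.0014
R [ 0.6472 -0.2502  0.0714] 0.0062
rearL [ 0.8646 -0.047   0.0555] 0.0071
blL [ 0.599  -0.1047  0.0357] 0.0038
[ 0.59693855 -0.10370069  0.0375    ] -0.07415091088436146
[ 0.59134902 -0.13978998  0.0375    ] -0.07343119328098785
[np.float64(-0.0006), np.float64(-0.0016)]
```

The front top edge is now at about 68.8 mm, against 68.5 when level. The wedge is about 87 mm in and within a few mm of the middle line, and the amplifier is still in place. Handing in.

```bash
python3 -c "
from bench import r
print(r.close_job())"
```

```text
the job is handed in; nothing more can be done
None
```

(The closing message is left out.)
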